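# Press the lid of the airtight plaster tub home

### The arm

A 6-joint arm with a two-finger parallel gripper is mounted at the origin on the work surface. World frame = base frame: x ahead of the robot, y to its left, z up, the work surface at z = 0. Lengths are in m, angles in rad, forces in N, time in s.
With the tool pointing down it reaches from about 0.375 to 0.975 m from the base axis. Payload 3.8 kg.
Tool frame: the origin (TCP) lies on the centre line of the jaws, within the pads' length; the fingertips stand 22 mm ahead of it and the grasp point (between the pads) lies 3 mm ahead of it; z points along the fingers, x is the direction in which the jaws open and shut, and the axes are right-handed (so a half turn about z gives the same grasp; the last joint's range is limited). The gripper opens to 85 mm and grips with 20 to 120 N. Pads are 22 mm wide; open, the fingers measure 114 mm over their backs; the gripper's body (76 mm by 85 mm) begins 54 mm behind the grasp point. The pads swing forward as they close: fully open they stand 13 mm farther back than shut.
Start: joints at [1.309, 0.264, 1.604, -0, 1.274, -0.037], TCP at [0.15, 0.658, 0.253] pointing down, gripper open.
Joint ranges: [-2.63, 2.63], [-0.94, 2.18], [0.31, 2.57], [-1.31, 4.45], [0, 2.66], [-2.55, 2.55]. Speed limits (rad/s): [2.57, 2.57, 3.14, 3.14, 3.14, 3.14].

### API

Orientations are given as a rotation vector (axis times angle).
In Python, from workcell import bot, viewer gives the robot as it stands.
- The arm moves only by the tool move_arm, never from a script. Its argument "series" is text: rows parted by semicolons, each of 7 numbers parted by spaces: the turn, a rotation vector about the tool's x, y, z scaled (see below), then the shift along the tool's x, y, z scaled (see below), then the opening, from -1 (shut) to 1 (fully open). A call has exactly 8 rows; each row is the pose to reach, as a shift and turn from the pose commanded when the call began, along the tool's axes at that moment; what a row does not reach only later rows make up. The controller multiplies each number of a shift by 100 mm and each number of a turn by 120 degrees. A row lasts 1/10 s, in which the tool goes at most 50 mm and 8.59 degrees, less where a joint would pass 70% of its speed; a pose out of reach is approached as far as the arm can. A call with a number of a shift or a turn outside -1 to 1 is refused whole. A call with a gripper value outside its range is refused whole. The fingers move at their own pace and stop on an object; "squeeze" is the grip in N (left out, the last holds). Time passes only in rows, so rows that repeat a pose let the fingers close, or fill a call up. It gives the time, the measured TCP pose, the force and the opening at its end, in the units of the state.
- bot.read_state(): the state, without advancing time (a new reading comes with each control period).
- viewer.read_camera(name): name is "side" or "top"; returns a dict with "pixels" (420x560x3 uint8, red, green, blue), "K" (3x3 intrinsics, pixels), "world_to_cam" (4x4, takes a point from world to camera coordinates). Camera axes: x right, y up, looking along -z (the intrinsics and any distortion apply to the point x, -y, -z); pixel columns grow to the right and rows downward; lengths in m; the calibration is good to about 2 mm. A picture is of the moment at which its call begins. There is no depth.
- bot.finish_job(): hands the job in, once; it reports no verdict.
The state is a dict: "time": time; "q": joint angles; "joint_vel": joint speeds; "joint_torque": joint torques, N m; "tool_pos": TCP position; "tcp_rot": TCP orientation; "wrist_force": force on the tool from outside, world axes, zero at the start; "torque": the same for the moment, N m; "width": opening from 0.0 (shut) to 1.0 (fully open).
Only numpy, scipy, OpenCV 4.12 (cv2) and the standard library are available. Lean on these libraries where they do the work, as an engineer would, in place of code of your own. Each camera call takes 0.05 s, during which the arm holds its last target.

### The job

The long airtight tub was left with its lid only resting on the gasket, standing proud of the tub. Press the lid down near its corners, one after another all the way round, until it is fully home and level; use a measured push, as the lid cracks if you lean hard on it. Leave the small square tub, which is already closed, where it stands.

Things in the scene. Friction and masses are not known exactly. Their poses are not given: they have to be found in the camera images.
- tub: The long white tub, 180 x 130 mm (long side along x), fixed on the work surface. Origin: centre of its underside. Rim 90 mm up; a black gasket band shows below the lid while the lid is proud. Under the lid four gasket points, 78 mm along x and 53 mm along y from the centre (one near each corner), stand up to 12 mm above the rim; each sinks and stays down when about 12 N bears on it.
- lid: Loose flat white lid, 194 x 144 x 5 mm, skirt 27 mm, grey panel on top. Origin: centre of its top, x along the long side, z up. Top 104 to 107 mm above the work surface at the start; home: level at 95 mm. Push 68 mm along x, 43 mm along y from the centre: that corner sinks at about 15 N, others may rock up. Pushes beyond the gasket points tip it. It cracks above 45 N, less than a push on its middle needs.
- square_tub: A small closed square white plastic tub, 106 x 106 mm over its lid and 95 mm tall, loose on the work surface, not to be shifted. Its origin is the centre of its underside.
Mind the look-alikes: they are no part of the job. What is shaped like the lid but blue is not meant.

How it is judged:
By the outcome, as a careful person would: the job done as asked, in the order asked, and still so for the second after the job is handed in, with the robot touching nothing.
It also fails if it takes over 54 s, if anything falls off the work surface, if the arm or the gripper's body presses on something with over 40 N, if the wrist force passes 120 N, or if a joint passes its speed limit or range.

## Working session

There is one attempt and no reset: what is moved stays moved. The work goes in short steps, Python scripts to look and compute and a tool call to move; the robot and the scene stay as the last step left them, time stands still between calls to the robot, and variables do not carry over. Pictures are saved under pics/ and viewed, and the job is handed in when it is done.

Besides the shell and the picture viewer there is one more tool, called after "Call:" as name(argument=value, ...) on one line, values as JSON. move_arm: Moves the arm, as the interface text tells. Its arguments: {"type":"object","properties":{"series":{"type":"string"},"squeeze":{"type":"number"}},"required":["series"]}

```bash
mkdir -p pics; python3 - <<'E'
from workcell import bot, viewer
import cv2,json
for n in("side","top"):
    d=viewer.read_camera(n); cv2.imwrite(f"pics/{n}0.png",d["pixels"][:,:,::-1]); print(n,d["K"],d["world_to_cam"],[k for k in d])
print(bot.read_state())
E
```

```text
side [[412.18530786   0.         282.7660601 ]
 [  0.         412.18530786 212.68171132]
 [  0.           0.           1.        ]] [[-0.90448921 -0.42635757  0.01088516  0.37507224]
 [ 0.33723205 -0.69932459  0.63025366 -0.18567308]
 [-0.26110116  0.57372846  0.77631298 -0.78354613]
 [ 0.          0.          0.          1.        ]] ['pixels', 'K', 'world_to_cam']
top [[470.28353455   0.         284.94265962]
 [  0.         470.28353455 210.74268781]
 [  0.           0.           1.        ]] [[-0.00952433 -0.99994491 -0.0044113   0.03096429]
 [ 0.98366999 -0.01016204  0.17969444 -0.40973395]
 [-0.17972937 -0.0026278   0.98371258 -1.10704971]
 [ 0.          0.          0.          1.        ]] ['pixels', 'K', 'world_to_cam']
{'time': 0.1, 'q': array([ 1.30909492e+00,  2.64680363e-01,  1.60526976e+00,  3.26517250e-06,
        1.27372005e+00, -3.68857705e-02]), 'joint_vel': array([ 0.00092559, -0.00204791, -0.00260903,  0.0008643 ,  0.00204739,
        0.000758  ]), 'joint_torque': array([-4.80589188e-04, -5.16707253e+01, -3.68588448e+01, -8.07560082e-05,
        6.30637369e-03,  5.41509536e-06]), 'tool_pos': array([0.15030206, 0.65740016, 0.25206732]), 'tcp_rot': array([ 2.45564053,  1.95747025, -0.00262698]), 'wrist_force': array([ 0.44411106, -0.78415377, -0.08677103]), 'torque': array([ 0.02621515, -0.01831318, -0.00793248]), 'width': 0.9984338644765502}
```

View pics/side0.png

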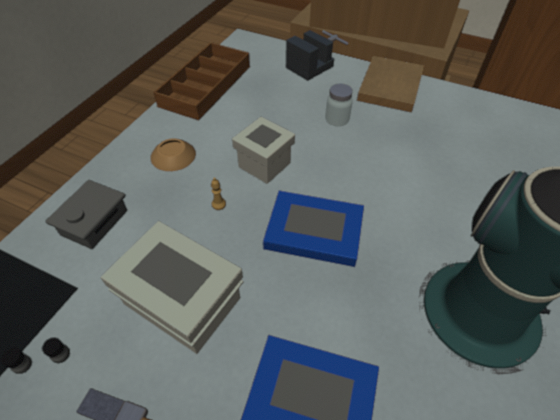

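View pics/top0.png

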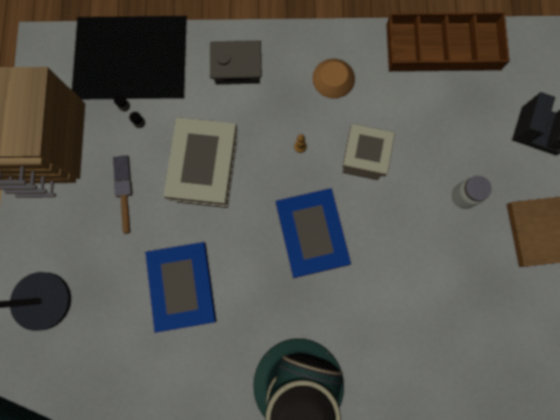

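Side view: the long white lid is at about (172,278), the small white square tub at (264,148), and blue look-alikes at (314,228) and (312,390). In the top view they are: long white lid (200,161), square tub (370,150), blue lids (313,232) and (180,287). By the description (white, long, grey panel) I choose (200,161) in the top view.

```bash
cat > h.py <<'E'
import numpy as np,cv2
from workcell import bot,viewer
def ray(d,u,v):
    K=d["K"];T=d["world_to_cam"];R=T[:3,:3]
    c=np.array([(u-K[0,2])/K[0,0],-(v-K[1,2])/K[1,1],-1.])
    return -R.T@T[:3,3],R.T@c
def onz(d,u,v,z):
    o,r=ray(d,u,v);return o+r*(z-o[2])/r[2]
def tri(d1,p1,d2,p2):
    o1,r1=ray(d1,*p1);o2,r2=ray(d2,*p2)
    s=np.linalg.lstsq(np.stack([r1,-r2],1),o2-o1,rcond=None)[0]
    a=o1+r1*s[0];b=o2+r2*s[1];return (a+b)/2,np.linalg.norm(a-b)
E
python3 - <<'E'
from h import *
a={}
for n,seed in(("top",(200,161)),("side",(172,278))):
    d=viewer.read_camera(n);im=d["pixels"][:,:,::-1].copy();a[n]=d
    x,y=seed;c=im[y-75:y+75,x-85:x+85];cv2.imwrite(f"pics/c_{n}.png",cv2.resize(c,None,fx=4,fy=4,interpolation=cv2.INTER_CUBIC))
    h=cv2.cvtColor(im,cv2.COLOR_BGR2HSV)
    for p in [(seed[0]-27 if n=="top" else 130, seed[1] if n=="top" else 270),seed,(300,20)]: print(n,p,h[p[1],p[0]],im[p[1],p[0]])
E
```

```text
top (173, 161) [ 30  42 129] [108 129 129]
top (200, 161) [18 45 68] [56 63 68]
top (300, 20) [ 30  12 103] [ 98 103 103]
side (130, 270) [ 43  24 146] [132 146 140]
side (172, 278) [24 16 79] [74 78 79]
side (300, 20) [ 18 105 100] [ 59  83 100]
```

View pics/c_top.png

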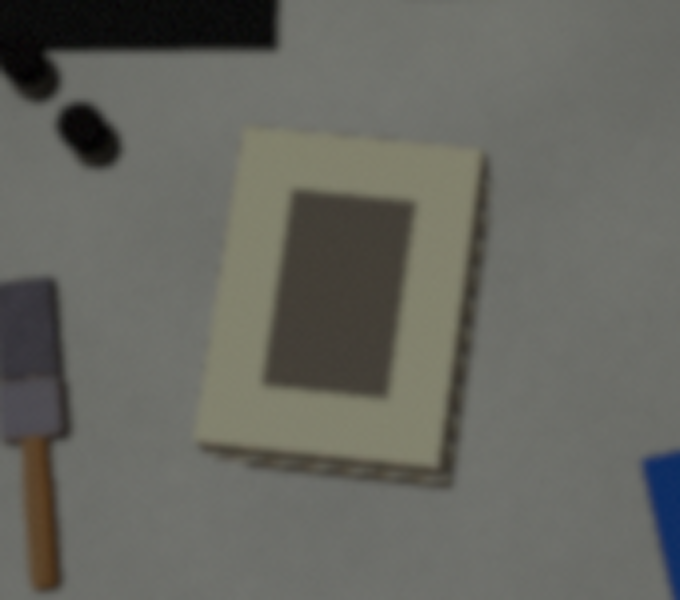

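View pics/c_side.png

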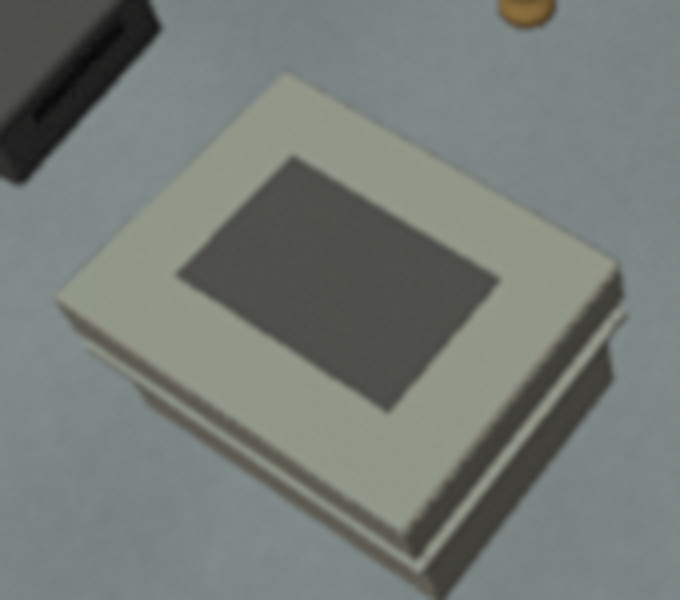

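The crops show a long white lid with a grey panel, proud of its rim, with a dark band under it. Choice confirmed. Next I measure the corners.

```bash
cat >> h.py <<'E'
def quad(d,seed,n):
    im=d["pixels"][:,:,::-1].astype(np.uint8);big=cv2.resize(im,None,fx=4,fy=4,interpolation=cv2.INTER_CUBIC)
    h=cv2.cvtColor(cv2.GaussianBlur(big,(5,5),0),cv2.COLOR_BGR2HSV)
    if n=="top": m=(h[...,1]>32)&(h[...,2]>105)&(h[...,0]>24)&(h[...,0]<40)
    else: m=(h[...,0]<60)&(h[...,0]>20)&(h[...,2]>128)
    m=cv2.morphologyEx(m.astype(np.uint8),cv2.MORPH_OPEN,np.ones((13,13)))
    N,l,st,ce=cv2.connectedComponentsWithStats(m)
    b=[i for i in range(1,N) if st[i,0]<=seed[0]*4<=st[i,0]+st[i,2] and st[i,1]<=seed[1]*4<=st[i,1]+st[i,3]]
    i=max(b,key=lambda i:st[i,4])
    c=max(cv2.findContours((l==i).astype(np.uint8),cv2.RETR_EXTERNAL,cv2.CHAIN_APPROX_NONE)[0],key=cv2.contourArea)
    hu=cv2.convexHull(c);q=cv2.approxPolyN(hu,4,ensure_convex=True).reshape(-1,2) if hasattr(cv2,'approxPolyN') else cv2.approxPolyDP(hu,30,True).reshape(-1,2)
    # refine: fit lines to contour pts near each edge
    P=c.reshape(-1,2).astype(float);L=[]
    for k in range(4):
        a,b=q[k].astype(float),q[(k+1)%4].astype(float);t=b-a;ln=np.hypot(*t);t/=ln;r=P-a;s=r@t;e=np.abs(r@[-t[1],t[0]])
        L.append(cv2.fitLine(P[(s>.1*ln)&(s<.9*ln)&(e<10)].astype(np.float32),cv2.DIST_HUBER,0,.01,.01).ravel())
    out=[]
    for k in range(4):
        A,B=L[k-1],L[k];s=np.linalg.solve(np.array([[A[0],-B[0]],[A[1],-B[1]]]),B[2:]-A[2:]);out.append(((A[2:]+s[0]*A[:2])+.5)/4-.5)
    return np.array(out)
def lid():
    dt=viewer.read_camera("top");ds=viewer.read_camera("side")
    qt=quad(dt,(200,161),"top");qs=quad(ds,(172,278),"side")
    return dt,ds,qt,qs
def match(dt,ds,qt,qs):
    W=np.array([onz(dt,*p,.105) for p in qt]);S=np.array([onz(ds,*p,.105) for p in qs])
    idx=[int(np.argmin(np.linalg.norm(S-w,axis=1))) for w in W]
    return W,S[idx],[tri(dt,qt[i],ds,qs[idx[i]]) for i in range(4)]
E
python3 - <<'E'
from h import *
np.set_printoptions(precision=4,suppress=True)
r=lid();print(r[2],r[3]);W,S,T=match(*r)
print(W);print(S)
for t in T:print(t)
for X in(W,S):
    print("c",X.mean(0),"edges",[np.linalg.norm(X[i]-X[i-1]) for i in range(4)],[np.degrees(np.arctan2(*(X[i]-X[i-1])[1::-1])) for i in range(4)])
E
```

```text
[[234.6053 123.3184]
 [223.6406 201.6902]
 [163.7896 195.5824]
 [175.8369 117.5129]] [[240.9034 268.0087]
 [186.6898 335.4278]
 [ 99.9825 276.7086]
 [157.9146 220.2974]]
[[0.6093 0.1439 0.105 ]
 [0.4202 0.1673 0.105 ]
 [0.436  0.3053 0.105 ]
 [0.6254 0.2837 0.105 ]]
[[0.6091 0.1434 0.105 ]
 [0.4172 0.1675 0.105 ]
 [0.4341 0.31   0.105 ]
 [0.6248 0.2861 0.105 ]]
(array([0.6089, 0.1438, 0.1056]), np.float64(0.00031789558029562075))
(array([0.4191, 0.1671, 0.1038]), np.float64(0.002754818841208316))
(array([0.4377, 0.3076, 0.0963]), np.float64(0.0004199344665294457))
(array([0.6272, 0.2848, 0.101 ]), np.float64(0.0005361274555270985))
c [0.5227 0.225  0.105 ] edges [np.float64(0.14069724755087806), np.float64(0.19052624636584253), np.float64(0.1389931020282488), np.float64(0.19061450624737636)] [np.float64(-96.56099448755651), np.float64(172.96188283408094), np.float64(83.4780961917703), np.float64(-6.525641156804926)]
c [0.5213 0.2268 0.105 ] edges [np.float64(0.14352575844108087), np.float64(0.1934009373102074), np.float64(0.143423990749074), np.float64(0.19211852088721967)] [np.float64(-96.25271694485899), np.float64(172.84245369022406), np.float64(83.23557607745612), np.float64(-7.131526592691108)]
```

```bash
cat >> h.py <<'E'
from scipy.spatial.transform import Rotation as Ro
C=np.array([.5219,.226]);YAW=np.radians(-6.9)
def corner(sx,sy):
    c,s=np.cos(YAW),np.sin(YAW);return C+np.array([[c,-s],[s,c]])@[.068*sx,.043*sy]
def to(p,frm=None):
    st=bot.read_state();R=Ro.from_rotvec(st["tcp_rot"]).as_matrix();f=st["tool_pos"] if frm is None else np.array(frm)
    return R.T@(np.array(p)-f)*10
E
python3 - <<'E'
from h import *
np.set_printoptions(precision=3,suppress=True)
st=bot.read_state();print(Ro.from_rotvec(st["tcp_rot"]).as_matrix())
f=[.15,.658,.253]
for p in [(.15,.6,.32),(.25,.45,.33),(.36,.35,.33),(*corner(-1,1),.25)]:print(p,to(p,f))
for k in[(-1,1),(1,1),(1,-1),(-1,-1)]:print(k,corner(*k))
d=viewer.read_camera("top")
for p in [(82,100),(80,180)]:print(onz(d,*p,0))
for p in [(48,70),(35,165),(20,185)]:print(onz(d,*p,.15),onz(d,*p,.2))
E
```

```text
[[ 0.223  0.975 -0.   ]
 [ 0.975 -0.223 -0.001]
 [-0.001 -0.    -1.   ]]
(0.15, 0.6, 0.32) [-0.566  0.129 -0.67 ]
(0.25, 0.45, 0.33) [-1.805  1.438 -0.768]
(0.36, 0.35, 0.33) [-2.535  2.734 -0.768]
(np.float64(0.45955838481868755), np.float64(0.27685787074372215), 0.25) [-3.026  3.867  0.032]
(-1, 1) [0.46  0.277]
(1, 1) [0.595 0.261]
(1, -1) [0.584 0.175]
(-1, -1) [0.449 0.191]
[0.719 0.558 0.   ]
[0.502 0.549 0.   ]
[0.727 0.573 0.15 ] [0.701 0.546 0.2  ]
[0.499 0.584 0.15 ] [0.485 0.556 0.2  ]
[0.453 0.613 0.15 ] [0.441 0.584 0.2  ]
```

Call:
move_arm(series="0 0 0 -0.3 0.3 -0.4 -1; 0 0 0 -0.6 0.7 -0.6 -1; 0 0 0 -0.8 0.97 -0.6 -1; 0 0 0 -0.8 0.97 -0.6 -1; 0 0 0 -0.8 0.97 -0.6 -1; 0 0 0 -0.8 0.97 -0.6 -1; 0 0 0 -0.8 0.97 -0.6 -1; 0 0 0 -0.8 0.97 -0.6 -1", squeeze=20)

```text
time: 1.15
tool_pos: [0.2263, 0.5589, 0.3125]
tcp_rot: [2.455, 1.96, -0.002]
wrist_force: [0.2, 0.3, -0.2]
width: -0.002
```

Call:
move_arm(series="0 0 0 -0.3 0.4 0 -1; 0 0 0 -0.6 0.8 0 -1; 0 0 0 -0.8 1 0 -1; 0 0 0 -0.8 1 0 -1; 0 0 0 -0.8 1 0 -1; 0 0 0 -0.8 1 0 -1; 0 0 0 -0.8 1 0 -1; 0 0 0 -0.8 1 0 -1")

```text
time: 1.95
tool_pos: [0.3062, 0.459, 0.3131]
tcp_rot: [-2.455, -1.96, 0.0]
wrist_force: [-0.2, 0.9, 0.3]
width: -0.001
```

Call:
move_arm(series="0 0 0 -0.3 0.4 0 -1; 0 0 0 -0.6 0.8 0 -1; 0 0 0 -0.8 1 0 -1; 0 0 0 -0.8 1 0 -1; 0 0 0 -0.8 1 0 -1; 0 0 0 -0.8 1 0 -1; 0 0 0 -0.8 1 0 -1; 0 0 0 -0.8 1 0 -1")

```text
time: 2.75
tool_pos: [0.3859, 0.3587, 0.3132]
tcp_rot: [-2.455, -1.96, 0.0]
wrist_force: [0.3, -0.7, 0.1]
width: -0.002
```

```bash
python3 - <<'E'
from h import *
print(to((*corner(-1,1),.14)))
E
```

```text
[-0.63506789  0.8999714   1.73202406]
```

Call:
move_arm(series="0 0 0 -0.3 0.4 0.2 -1; 0 0 0 -0.5 0.7 0.6 -1; 0 0 0 -0.64 0.9 1 -1; 0 0 0 -0.64 0.9 1 -1; 0 0 0 -0.64 0.9 1 -1; 0 0 0 -0.64 0.9 1 -1; 0 0 0 -0.64 0.9 1 -1; 0 0 0 -0.64 0.9 1 -1")

```text
time: 3.55
tool_pos: [0.4605, 0.2768, 0.2153]
tcp_rot: [2.455, 1.96, 0.006]
wrist_force: [0.8, 0.3, 0.0]
width: 0.003
```

Call:
move_arm(series="0 0 0 0 0 0.3 -1; 0 0 0 0 0 0.5 -1; 0 0 0 0 0 0.65 -1; 0 0 0 0 0 0.75 -1; 0 0 0 0 0 0.75 -1; 0 0 0 0 0 0.75 -1; 0 0 0 0 0 0.75 -1; 0 0 0 0 0 0.75 -1")

```text
time: 4.35
tool_pos: [0.4607, 0.2758, 0.1394]
tcp_rot: [2.456, 1.958, 0.003]
wrist_force: [0.5, -0.3, -0.4]
width: 0.0
```

```bash
python3 - <<'E'
from h import *
print(to((*corner(-1,1),.127)))
for n in("side","top"):
    d=viewer.read_camera(n); cv2.imwrite(f"pics/{n}1.png",d["pixels"][:,:,::-1])
E
```

```text
[ 0.00774935 -0.01404556  0.12408885]
```

View pics/side1.png

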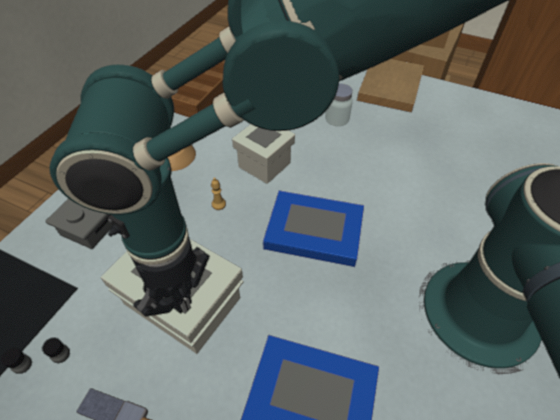

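The side view shows the closed fingers over the near-left corner of the lid, around (160,300). I descend in small measured steps.

Call:
move_arm(series="0 0 0 0 0 0.02 -1; 0 0 0 0 0 0.04 -1; 0 0 0 0 0 0.06 -1; 0 0 0 0 0 0.08 -1; 0 0 0 0 0 0.1 -1; 0 0 0 0 0 0.1 -1; 0 0 0 0 0 0.1 -1; 0 0 0 0 0 0.1 -1")

```text
time: 5.25
tool_pos: [0.46, 0.2754, 0.1283]
tcp_rot: [2.457, 1.958, 0.0]
wrist_force: [0.1, -0.2, 0.4]
width: 0.002
```

Call:
move_arm(series="0 0 0 0 0 0.005 -1; 0 0 0 0 0 0.01 -1; 0 0 0 0 0 0.015 -1; 0 0 0 0 0 0.02 -1; 0 0 0 0 0 0.025 -1; 0 0 0 0 0 0.03 -1; 0 0 0 0 0 0.03 -1; 0 0 0 0 0 0.03 -1")

```text
time: 6.05
tool_pos: [0.4602, 0.2755, 0.1271]
tcp_rot: [2.456, 1.958, 0.001]
wrist_force: [-3.4, -1.8, 10.7]
width: 0.002
```

Call:
move_arm(series="0 0 0 0 0 0.005 -1; 0 0 0 0 0 0.01 -1; 0 0 0 0 0 0.01 -1; 0 0 0 0 0 0.015 -1; 0 0 0 0 0 0.015 -1; 0 0 0 0 0 0.02 -1; 0 0 0 0 0 0.02 -1; 0 0 0 0 0 0.02 -1")

```text
time: 6.85
tool_pos: [0.4602, 0.2756, 0.1258]
tcp_rot: [2.456, 1.958, 0.001]
wrist_force: [-5.8, -1.8, 14.7]
width: 0.001
```

Call:
move_arm(series="0 0 0 0 0 0.005 -1; 0 0 0 0 0 0.01 -1; 0 0 0 0 0 0.01 -1; 0 0 0 0 0 0.015 -1; 0 0 0 0 0 0.015 -1; 0 0 0 0 0 0.02 -1; 0 0 0 0 0 0.02 -1; 0 0 0 0 0 0.02 -1")

```text
time: 7.65
tool_pos: [0.4602, 0.2757, 0.1239]
tcp_rot: [-2.457, -1.958, -0.001]
wrist_force: [-6.6, -2.7, 15.8]
width: 0.004
```

Call:
move_arm(series="0 0 0 0 0 0.005 -1; 0 0 0 0 0 0.01 -1; 0 0 0 0 0 0.015 -1; 0 0 0 0 0 0.02 -1; 0 0 0 0 0 0.025 -1; 0 0 0 0 0 0.03 -1; 0 0 0 0 0 0.03 -1; 0 0 0 0 0 0.03 -1")

```text
time: 8.45
tool_pos: [0.4602, 0.276, 0.121]
tcp_rot: [-2.456, -1.958, -0.001]
wrist_force: [-6.4, -2.1, 15.9]
width: 0.001
```

Call:
move_arm(series="0 0 0 0 0 0.005 -1; 0 0 0 0 0 0.01 -1; 0 0 0 0 0 0.01 -1; 0 0 0 0 0 0.015 -1; 0 0 0 0 0 0.015 -1; 0 0 0 0 0 0.02 -1; 0 0 0 0 0 0.02 -1; 0 0 0 0 0 0.02 -1")

```text
time: 9.25
tool_pos: [0.4603, 0.276, 0.1204]
tcp_rot: [-2.456, -1.958, -0.002]
wrist_force: [-9.6, -3.4, 24.5]
width: 0.002
```

Call:
move_arm(series="0 0 0 0 0 -0.15 -1; 0 0 0 0 0 -0.35 -1; 0 0 0 0.05 0.3 -0.35 -1; 0 0 0 0.1 0.7 -0.35 -1; 0 0 0 0.14 1 -0.35 -1; 0 0 0 0.14 1 -0.35 -1; 0 0 0 0.14 1 -0.35 -1; 0 0 0 0.14 1 -0.35 -1")

```text
time: 10.05
tool_pos: [0.5594, 0.2666, 0.1507]
tcp_rot: [-2.456, -1.958, 0.003]
wrist_force: [-0.3, 0.4, 0.6]
width: -0.002
```

Call:
move_arm(series="0 0 0 0 0.2 0 -1; 0 0 0 0 0.35 0 -1; 0 0 0 0 0.35 0.05 -1; 0 0 0 0 0.35 0.1 -1; 0 0 0 0 0.35 0.12 -1; 0 0 0 0 0.35 0.14 -1; 0 0 0 0 0.35 0.14 -1; 0 0 0 0 0.35 0.14 -1")

```text
time: 10.85
tool_pos: [0.5944, 0.2591, 0.1373]
tcp_rot: [-2.456, -1.958, 0.0]
wrist_force: [0.2, -0.2, -0.0]
width: -0.001
```

```bash
python3 - <<'E'
from h import *
print(to((*corner(1,1),.127)))
d=viewer.read_camera("side"); cv2.imwrite(f"pics/side2.png",d["pixels"][:,:,::-1])
E
```

```text
[ 0.01457445 -0.00183096  0.10281521]
```

View pics/side2.png

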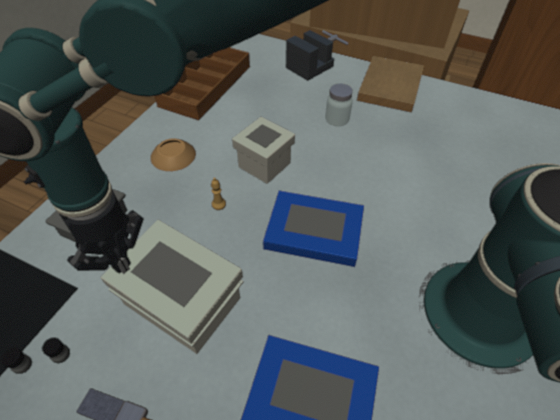

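The fingertips are now above the leftmost lid corner at about (122,268), i.e. the +x,+y corner. I continue down.

Call:
move_arm(series="0 0 0 0.01 0 0.02 -1; 0 0 0 0.01 0 0.04 -1; 0 0 0 0.01 0 0.055 -1; 0 0 0 0.01 0 0.07 -1; 0 0 0 0.01 0 0.08 -1; 0 0 0 0.01 0 0.09 -1; 0 0 0 0.01 0 0.1 -1; 0 0 0 0.01 0 0.1 -1")

```text
time: 11.7
tool_pos: [0.595, 0.2599, 0.1281]
tcp_rot: [2.456, 1.958, 0.0]
wrist_force: [-1.9, -1.2, 4.2]
width: -0.003
```

Call:
move_arm(series="0 0 0 0 0 0.005 -1; 0 0 0 0 0 0.01 -1; 0 0 0 0 0 0.015 -1; 0 0 0 0 0 0.02 -1; 0 0 0 0 0 0.025 -1; 0 0 0 0 0 0.03 -1; 0 0 0 0 0 0.03 -1; 0 0 0 0 0 0.03 -1")

```text
time: 12.5
tool_pos: [0.5951, 0.26, 0.1268]
tcp_rot: [2.456, 1.958, 0.001]
wrist_force: [-5.3, -2.3, 12.1]
width: -0.0
```

Call:
move_arm(series="0 0 0 0 0 0.005 -1; 0 0 0 0 0 0.01 -1; 0 0 0 0 0 0.015 -1; 0 0 0 0 0 0.02 -1; 0 0 0 0 0 0.025 -1; 0 0 0 0 0 0.03 -1; 0 0 0 0 0 0.03 -1; 0 0 0 0 0 0.03 -1")

```text
time: 13.3
tool_pos: [0.5952, 0.2601, 0.1239]
tcp_rot: [2.456, 1.958, 0.001]
wrist_force: [-5.1, -1.7, 13.3]
width: -0.002
```

Call:
move_arm(series="0 0 0 0 0 0.005 -1; 0 0 0 0 0 0.01 -1; 0 0 0 0 0 0.015 -1; 0 0 0 0 0 0.02 -1; 0 0 0 0 0 0.025 -1; 0 0 0 0 0 0.03 -1; 0 0 0 0 0 0.03 -1; 0 0 0 0 0 0.03 -1")

```text
time: 14.1
tool_pos: [0.5952, 0.2603, 0.121]
tcp_rot: [2.457, 1.958, 0.002]
wrist_force: [-4.8, -1.4, 12.7]
width: -0.002
```

Call:
move_arm(series="0 0 0 0 0 0.005 -1; 0 0 0 0 0 0.01 -1; 0 0 0 0 0 0.01 -1; 0 0 0 0 0 0.015 -1; 0 0 0 0 0 0.015 -1; 0 0 0 0 0 0.02 -1; 0 0 0 0 0 0.02 -1; 0 0 0 0 0 0.02 -1")

```text
time: 14.9
tool_pos: [0.5953, 0.2604, 0.1194]
tcp_rot: [2.457, 1.958, 0.002]
wrist_force: [-6.7, -1.9, 14.7]
width: 0.002
```

Call:
move_arm(series="0 0 0 0 0 0.005 -1; 0 0 0 0 0 0.01 -1; 0 0 0 0 0 0.01 -1; 0 0 0 0 0 0.015 -1; 0 0 0 0 0 0.015 -1; 0 0 0 0 0 0.02 -1; 0 0 0 0 0 0.02 -1; 0 0 0 0 0 0.02 -1")

```text
time: 15.7
tool_pos: [0.5954, 0.2604, 0.1192]
tcp_rot: [2.456, 1.958, 0.003]
wrist_force: [-9.7, -3.5, 23.2]
width: 0.001
```

Call:
move_arm(series="0 0 0 0 0 -0.15 -1; 0 0 0 0 0 -0.35 -1; 0 0 0 -0.3 0.03 -0.35 -1; 0 0 0 -0.7 0.08 -0.35 -1; 0 0 0 -0.86 0.09 -0.35 -1; 0 0 0 -0.86 0.09 -0.3 -1; 0 0 0 -0.86 0.09 -0.24 -1; 0 0 0 -0.86 0.09 -0.24 -1")

```text
time: 16.5
tool_pos: [0.5838, 0.1748, 0.1368]
tcp_rot: [-2.455, -1.958, 0.002]
wrist_force: [-0.9, 0.5, 0.2]
width: -0.001
```

```bash
python3 - <<'E'
from h import *
print(to((*corner(1,-1),.127)))
d=viewer.read_camera("side"); cv2.imwrite(f"pics/side3.png",d["pixels"][:,:,::-1])
E
```

```text
[0.0044359  0.0034605  0.09796081]
```

View pics/side3.png

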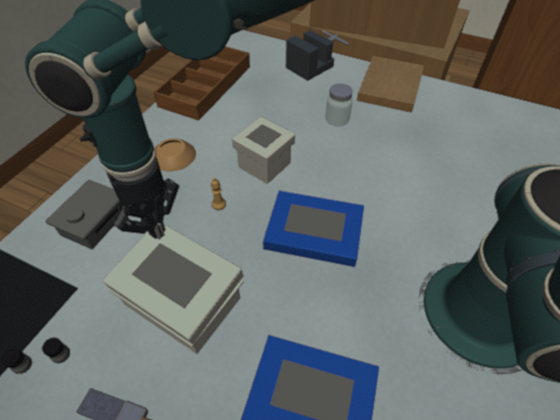

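The fingertips are above the top (+x,−y) corner at (158,232). The left edge of the lid has gone down. Next I press here.

Call:
move_arm(series="0 0 0 0 0 0.02 -1; 0 0 0 0 0 0.03 -1; 0 0 0 0 0 0.04 -1; 0 0 0 0 0 0.05 -1; 0 0 0 0 0 0.06 -1; 0 0 0 0 0 0.07 -1; 0 0 0 0 0 0.08 -1; 0 0 0 0 0 0.08 -1")

```text
time: 17.35
tool_pos: [0.5844, 0.174, 0.1301]
tcp_rot: [-2.457, -1.958, 0.001]
wrist_force: [0.6, -0.1, -0.0]
width: 0.001
```

Call:
move_arm(series="0 0 0 0 0 0.005 -1; 0 0 0 0 0 0.01 -1; 0 0 0 0 0 0.015 -1; 0 0 0 0 0 0.02 -1; 0 0 0 0 0 0.025 -1; 0 0 0 0 0 0.03 -1; 0 0 0 0 0 0.03 -1; 0 0 0 0 0 0.03 -1")

```text
time: 18.15
tool_pos: [0.5846, 0.1741, 0.1278]
tcp_rot: [2.456, 1.958, 0.0]
wrist_force: [-1.3, -0.8, 5.6]
width: 0.002
```

Call:
move_arm(series="0 0 0 0 0 0.005 -1; 0 0 0 0 0 0.01 -1; 0 0 0 0 0 0.015 -1; 0 0 0 0 0 0.02 -1; 0 0 0 0 0 0.025 -1; 0 0 0 0 0 0.03 -1; 0 0 0 0 0 0.03 -1; 0 0 0 0 0 0.03 -1")

```text
time: 18.95
tool_pos: [0.5848, 0.174, 0.1264]
tcp_rot: [2.456, 1.958, 0.001]
wrist_force: [-5.1, -2.0, 14.1]
width: 0.003
```

Call:
move_arm(series="0 0 0 0 0 0.005 -1; 0 0 0 0 0 0.01 -1; 0 0 0 0 0 0.015 -1; 0 0 0 0 0 0.02 -1; 0 0 0 0 0 0.025 -1; 0 0 0 0 0 0.03 -1; 0 0 0 0 0 0.03 -1; 0 0 0 0 0 0.03 -1")

```text
time: 19.75
tool_pos: [0.5848, 0.1739, 0.1236]
tcp_rot: [2.456, 1.958, 0.001]
wrist_force: [-5.3, -2.6, 13.5]
width: -0.002
```

Call:
move_arm(series="0 0 0 0 0 0.005 -1; 0 0 0 0 0 0.01 -1; 0 0 0 0 0 0.015 -1; 0 0 0 0 0 0.02 -1; 0 0 0 0 0 0.025 -1; 0 0 0 0 0 0.03 -1; 0 0 0 0 0 0.03 -1; 0 0 0 0 0 0.03 -1")

```text
time: 20.55
tool_pos: [0.585, 0.1738, 0.1207]
tcp_rot: [2.456, 1.958, 0.001]
wrist_force: [-5.2, -3.2, 14.0]
width: 0.002
```

Call:
move_arm(series="0 0 0 0 0 0.005 -1; 0 0 0 0 0 0.01 -1; 0 0 0 0 0 0.01 -1; 0 0 0 0 0 0.015 -1; 0 0 0 0 0 0.015 -1; 0 0 0 0 0 0.02 -1; 0 0 0 0 0 0.02 -1; 0 0 0 0 0 0.02 -1")

```text
time: 21.35
tool_pos: [0.5851, 0.1737, 0.1189]
tcp_rot: [2.455, 1.958, 0.001]
wrist_force: [-5.0, -3.2, 14.4]
width: -0.001
```

Call:
move_arm(series="0 0 0 0 0 0.005 -1; 0 0 0 0 0 0.01 -1; 0 0 0 0 0 0.01 -1; 0 0 0 0 0 0.015 -1; 0 0 0 0 0 0.015 -1; 0 0 0 0 0 0.02 -1; 0 0 0 0 0 0.02 -1; 0 0 0 0 0 0.02 -1")

```text
time: 22.15
tool_pos: [0.5852, 0.1737, 0.1186]
tcp_rot: [2.455, 1.958, 0.001]
wrist_force: [-8.5, -4.6, 22.7]
width: 0.003
```

Call:
move_arm(series="0 0 0 0 0 -0.15 -1; 0 0 0 0 0 -0.35 -1; 0 0 0 -0.05 -0.3 -0.35 -1; 0 0 0 -0.1 -0.7 -0.35 -1; 0 0 0 -0.14 -1 -0.35 -1; 0 0 0 -0.14 -1 -0.35 -1; 0 0 0 -0.14 -1 -0.35 -1; 0 0 0 -0.14 -1 -0.35 -1")

```text
time: 22.95
tool_pos: [0.4852, 0.1829, 0.1497]
tcp_rot: [2.456, 1.958, 0.003]
wrist_force: [1.1, -0.2, -0.4]
width: -0.004
```

Call:
move_arm(series="0 0 0 0 -0.2 0 -1; 0 0 0 0 -0.35 0 -1; 0 0 0 0 -0.35 0.05 -1; 0 0 0 0 -0.35 0.1 -1; 0 0 0 0 -0.35 0.12 -1; 0 0 0 0 -0.35 0.15 -1; 0 0 0 0 -0.35 0.16 -1; 0 0 0 0 -0.35 0.16 -1")

```text
time: 23.75
tool_pos: [0.4499, 0.1904, 0.133]
tcp_rot: [-2.457, -1.958, 0.001]
wrist_force: [0.4, -0.2, -0.0]
width: -0.002
```

```bash
python3 - <<'E'
from h import *
print(to((*corner(-1,-1),.127)))
d=viewer.read_camera("side"); cv2.imwrite(f"pics/side4.png",d["pixels"][:,:,::-1])
E
```

```text
[ 0.0092233  -0.00910718  0.06003521]
```

View pics/side4.png

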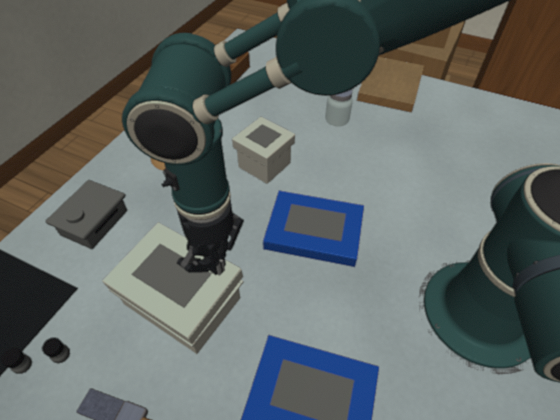

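The fingers are over the right (−x,−y) corner, tips at about (220,268). Pressing the last corner.

Call:
move_arm(series="0 0 0 0 0 0.02 -1; 0 0 0 0 0 0.03 -1; 0 0 0 0 0 0.04 -1; 0 0 0 0 0 0.05 -1; 0 0 0 0 0 0.055 -1; 0 0 0 0 0 0.06 -1; 0 0 0 0 0 0.06 -1; 0 0 0 0 0 0.06 -1")

```text
time: 24.6
tool_pos: [0.4499, 0.1906, 0.1279]
tcp_rot: [2.456, 1.958, 0.0]
wrist_force: [-1.4, -1.0, 5.8]
width: -0.004
```

Call:
move_arm(series="0 0 0 0 0 0.005 -1; 0 0 0 0 0 0.01 -1; 0 0 0 0 0 0.015 -1; 0 0 0 0 0 0.02 -1; 0 0 0 0 0 0.025 -1; 0 0 0 0 0 0.03 -1; 0 0 0 0 0 0.03 -1; 0 0 0 0 0 0.03 -1")

```text
time: 25.4
tool_pos: [0.45, 0.1905, 0.1257]
tcp_rot: [2.456, 1.958, 0.0]
wrist_force: [-4.9, -1.4, 11.6]
width: 0.004
```

Call:
move_arm(series="0 0 0 0 0 0.005 -1; 0 0 0 0 0 0.01 -1; 0 0 0 0 0 0.015 -1; 0 0 0 0 0 0.02 -1; 0 0 0 0 0 0.025 -1; 0 0 0 0 0 0.03 -1; 0 0 0 0 0 0.03 -1; 0 0 0 0 0 0.03 -1")

```text
time: 26.2
tool_pos: [0.4499, 0.1904, 0.1227]
tcp_rot: [2.456, 1.958, -0.0]
wrist_force: [-4.6, -2.4, 11.5]
width: 0.001
```

Call:
move_arm(series="0 0 0 0 0 0.005 -1; 0 0 0 0 0 0.01 -1; 0 0 0 0 0 0.015 -1; 0 0 0 0 0 0.02 -1; 0 0 0 0 0 0.025 -1; 0 0 0 0 0 0.03 -1; 0 0 0 0 0 0.03 -1; 0 0 0 0 0 0.03 -1")

```text
time: 27.0
tool_pos: [0.4499, 0.1904, 0.1197]
tcp_rot: [2.456, 1.958, -0.0]
wrist_force: [-4.4, -1.4, 11.8]
width: -0.0
```

Call:
move_arm(series="0 0 0 0 0 0.005 -1; 0 0 0 0 0 0.01 -1; 0 0 0 0 0 0.015 -1; 0 0 0 0 0 0.02 -1; 0 0 0 0 0 0.025 -1; 0 0 0 0 0 0.03 -1; 0 0 0 0 0 0.03 -1; 0 0 0 0 0 0.03 -1")

```text
time: 27.8
tool_pos: [0.4499, 0.1903, 0.1173]
tcp_rot: [2.456, 1.958, -0.001]
wrist_force: [-7.2, -3.1, 16.9]
width: 0.0
```

Call:
move_arm(series="0 0 0 0 0 0.005 -1; 0 0 0 0 0 0.01 -1; 0 0 0 0 0 0.01 -1; 0 0 0 0 0 0.015 -1; 0 0 0 0 0 0.015 -1; 0 0 0 0 0 0.02 -1; 0 0 0 0 0 0.02 -1; 0 0 0 0 0 0.02 -1")

```text
time: 28.6
tool_pos: [0.45, 0.1904, 0.1172]
tcp_rot: [2.456, 1.958, -0.001]
wrist_force: [-11.6, -5.6, 28.2]
width: 0.002
```

All four have bottomed out. I'll go round again with a light re-press to check each one (expected TCP height about 0.117).

Call:
move_arm(series="0 0 0 0 0 -0.15 -1; 0 0 0 0 0 -0.3 -1; 0 0 0 0.3 -0.03 -0.3 -1; 0 0 0 0.7 -0.08 -0.3 -1; 0 0 0 0.86 -0.09 -0.25 -1; 0 0 0 0.86 -0.09 -0.18 -1; 0 0 0 0.86 -0.09 -0.13 -1; 0 0 0 0.86 -0.09 -0.12 -1")

```text
time: 29.4
tool_pos: [0.4589, 0.2748, 0.1234]
tcp_rot: [-2.457, -1.958, 0.006]
wrist_force: [1.3, 0.0, 0.6]
width: 0.0
```

Call:
move_arm(series="0 0 0 0 0 0.01 -1; 0 0 0 0 0 0.02 -1; 0 0 0 0 0 0.03 -1; 0 0 0 0 0 0.04 -1; 0 0 0 0 0 0.05 -1; 0 0 0 0 0 0.06 -1; 0 0 0 0 0 0.065 -1; 0 0 0 0 0 0.07 -1")

```text
time: 30.2
tool_pos: [0.4602, 0.2764, 0.1186]
tcp_rot: [2.456, 1.958, -0.0]
wrist_force: [-2.0, -1.7, 5.1]
width: 0.001
```

Call:
move_arm(series="0 0 0 0 0 0.005 -1; 0 0 0 0 0 0.01 -1; 0 0 0 0 0 0.015 -1; 0 0 0 0 0 0.02 -1; 0 0 0 0 0 0.025 -1; 0 0 0 0 0 0.03 -1; 0 0 0 0 0 0.03 -1; 0 0 0 0 0 0.03 -1")

```text
time: 31.0
tool_pos: [0.4603, 0.2765, 0.1174]
tcp_rot: [2.456, 1.958, 0.0]
wrist_force: [-4.8, -3.6, 13.7]
width: 0.0
```

Call:
move_arm(series="0 0 0 0 0 0.005 -1; 0 0 0 0 0 0.01 -1; 0 0 0 0 0 0.01 -1; 0 0 0 0 0 0.015 -1; 0 0 0 0 0 0.02 -1; 0 0 0 0 0 0.02 -1; 0 0 0 0 0 0.02 -1; 0 0 0 0 0 0.02 -1")

```text
time: 31.8
tool_pos: [0.4603, 0.2765, 0.1171]
tcp_rot: [2.456, 1.958, 0.0]
wrist_force: [-9.5, -5.3, 24.3]
width: 0.001
```

Call:
move_arm(series="0 0 0 0 0 -0.15 -1; 0 0 0 0 0 -0.25 -1; 0 0 0 0.05 0.3 -0.25 -1; 0 0 0 0.1 0.7 -0.25 -1; 0 0 0 0.14 1 -0.25 -1; 0 0 0 0.14 1 -0.25 -1; 0 0 0 0.14 1 -0.25 -1; 0 0 0 0.14 1 -0.25 -1")

```text
time: 32.6
tool_pos: [0.5596, 0.2677, 0.1377]
tcp_rot: [-2.456, -1.958, 0.002]
wrist_force: [0.0, 0.7, -1.2]
width: 0.003
```

Call:
move_arm(series="0 0 0 0 0.2 0 -1; 0 0 0 0 0.35 0 -1; 0 0 0 0 0.35 0.06 -1; 0 0 0 0 0.35 0.12 -1; 0 0 0 0 0.35 0.15 -1; 0 0 0 0 0.35 0.17 -1; 0 0 0 0 0.35 0.19 -1; 0 0 0 0 0.35 0.2 -1")

```text
time: 33.4
tool_pos: [0.5945, 0.26, 0.1182]
tcp_rot: [-2.456, -1.958, 0.001]
wrist_force: [-1.6, -0.3, 3.3]
width: -0.003
```

Call:
move_arm(series="0 0 0 0 0 0.005 -1; 0 0 0 0 0 0.01 -1; 0 0 0 0 0 0.015 -1; 0 0 0 0 0 0.02 -1; 0 0 0 0 0 0.025 -1; 0 0 0 0 0 0.03 -1; 0 0 0 0 0 0.03 -1; 0 0 0 0 0 0.03 -1")

```text
time: 34.2
tool_pos: [0.5946, 0.2601, 0.1178]
tcp_rot: [-2.456, -1.958, 0.0]
wrist_force: [-6.8, -2.4, 13.0]
width: 0.002
```

Call:
move_arm(series="0 0 0 0 0 0.005 -1; 0 0 0 0 0 0.01 -1; 0 0 0 0 0 0.01 -1; 0 0 0 0 0 0.015 -1; 0 0 0 0 0 0.02 -1; 0 0 0 0 0 0.02 -1; 0 0 0 0 0 0.02 -1; 0 0 0 0 0 0.02 -1")

```text
time: 35.0
tool_pos: [0.5946, 0.2601, 0.1172]
tcp_rot: [-2.456, -1.958, -0.0]
wrist_force: [-8.8, -3.1, 18.3]
width: 0.001
```

Call:
move_arm(series="0 0 0 0 0 -0.15 -1; 0 0 0 0 0 -0.25 -1; 0 0 0 -0.3 0.03 -0.25 -1; 0 0 0 -0.7 0.08 -0.25 -1; 0 0 0 -0.86 0.09 -0.2 -1; 0 0 0 -0.86 0.09 -0.13 -1; 0 0 0 -0.86 0.09 -0.08 -1; 0 0 0 -0.86 0.09 -0.06 -1")

```text
time: 35.8
tool_pos: [0.5842, 0.1749, 0.1182]
tcp_rot: [-2.456, -1.958, 0.001]
wrist_force: [-0.5, 0.4, -0.4]
width: 0.0
```

Call:
move_arm(series="0 0 0 0 0 0.005 -1; 0 0 0 0 0 0.01 -1; 0 0 0 0 0 0.015 -1; 0 0 0 0 0 0.02 -1; 0 0 0 0 0 0.025 -1; 0 0 0 0 0 0.03 -1; 0 0 0 0 0 0.03 -1; 0 0 0 0 0 0.03 -1")

```text
time: 36.6
tool_pos: [0.5848, 0.1749, 0.1178]
tcp_rot: [-2.456, -1.958, -0.002]
wrist_force: [-2.3, 2.1, 7.3]
width: 0.002
```

Call:
move_arm(series="0 0 0 0 0 0.005 -1; 0 0 0 0 0 0.01 -1; 0 0 0 0 0 0.015 -1; 0 0 0 0 0 0.02 -1; 0 0 0 0 0 0.025 -1; 0 0 0 0 0 0.03 -1; 0 0 0 0 0 0.03 -1; 0 0 0 0 0 0.03 -1")

```text
time: 37.4
tool_pos: [0.5849, 0.1749, 0.1171]
tcp_rot: [-2.456, -1.958, -0.003]
wrist_force: [-8.2, 1.0, 18.7]
width: -0.002
```

Call:
move_arm(series="0 0 0 0 0 0.005 -1; 0 0 0 0 0 0.005 -1; 0 0 0 0 0 0.01 -1; 0 0 0 0 0 0.01 -1; 0 0 0 0 0 0.015 -1; 0 0 0 0 0 0.015 -1; 0 0 0 0 0 0.015 -1; 0 0 0 0 0 0.015 -1")

```text
time: 38.2
tool_pos: [0.5849, 0.1749, 0.117]
tcp_rot: [-2.456, -1.958, -0.003]
wrist_force: [-11.3, 0.3, 25.3]
width: 0.002
```

Call:
move_arm(series="0 0 0 0 0 -0.15 -1; 0 0 0 0 0 -0.25 -1; 0 0 0 0.3 -0.03 -0.25 -1; 0 0 0 0.7 -0.08 -0.25 -1; 0 0 0 0.86 -0.09 -0.2 -1; 0 0 0 0.86 -0.09 -0.13 -1; 0 0 0 0.86 -0.09 -0.08 -1; 0 0 0 0.86 -0.09 -0.05 -1")

```text
time: 39.0
tool_pos: [0.5943, 0.2592, 0.1171]
tcp_rot: [-2.457, -1.957, 0.003]
wrist_force: [-7.6, -0.1, 18.7]
width: 0.001
```

Call:
move_arm(series="0 0 0 0 0 0.005 -1; 0 0 0 0 0 0.01 -1; 0 0 0 0 0 0.015 -1; 0 0 0 0 0 0.02 -1; 0 0 0 0 0 0.03 -1; 0 0 0 0 0 0.04 -1; 0 0 0 0 0 0.045 -1; 0 0 0 0 0 0.045 -1")

```text
time: 39.8
tool_pos: [0.5944, 0.2591, 0.117]
tcp_rot: [-2.457, -1.956, 0.001]
wrist_force: [-12.5, -1.2, 24.6]
width: 0.002
```

All corners read TCP 0.117 m (lid top 95 mm) at about 25 N. I retreat and look.

Call:
move_arm(series="0 0 0 0 0 -0.2 -1; 0 0 0 0 0 -0.5 -1; 0 0 0 0 0 -0.9 -1; 0 0 0 0 0 -1 -1; 0 0 0 0 0 -1 -1; 0 0 0 0.2 0.3 -1 -1; 0 0 0 0.5 0.5 -1 -1; 0 0 0 0.5 0.5 -1 -1")

```text
time: 40.6
tool_pos: [0.656, 0.2983, 0.2084]
tcp_rot: [-2.456, -1.957, 0.004]
wrist_force: [-0.4, 0.7, 0.1]
width: -0.003
```

```bash
python3 - <<'E'
from h import *
np.set_printoptions(precision=4,suppress=True)
d=viewer.read_camera("side"); cv2.imwrite("pics/side5.png",d["pixels"][:,:,::-1]); cv2.imwrite("pics/c5.png",cv2.resize(d["pixels"][200:360,80:260,::-1],None,fx=4,fy=3.7,interpolation=cv2.INTER_CUBIC))
q=quad(d,(172,278),"side");print(q)
X=np.array([onz(d,*p,.095) for p in q]);print(X,X.mean(0))
print([np.linalg.norm(X[i]-X[i-1]) for i in range(4)])
E
```

```text
[[240.6998 271.4809]
 [187.0066 337.973 ]
 [101.2654 280.1028]
 [158.6998 224.3159]]
[[0.4177 0.1688 0.095 ]
 [0.4352 0.3105 0.095 ]
 [0.6252 0.2873 0.095 ]
 [0.6087 0.1453 0.095 ]] [0.5217 0.228  0.095 ]
[np.float64(0.1923966466883055), np.float64(0.1427313678836063), np.float64(0.19140126470905955), np.float64(0.1428929156437869)]
```

View pics/side5.png

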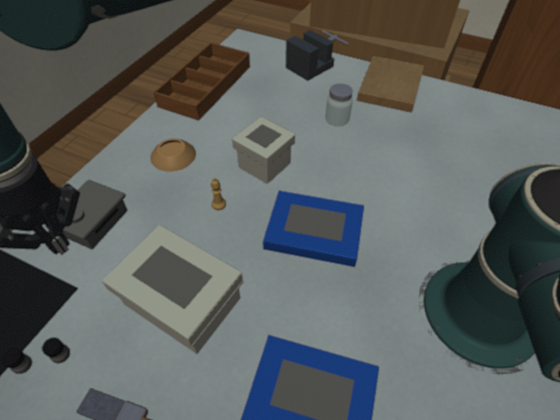

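View pics/c5.png

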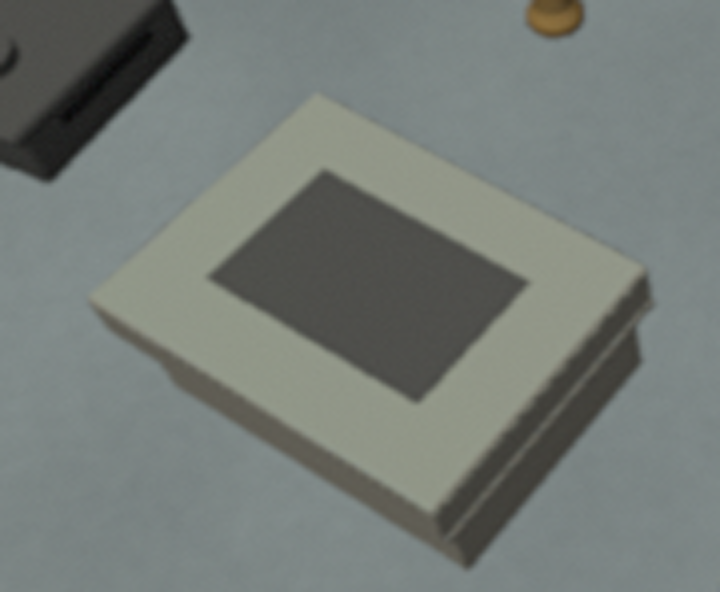

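The side view shows the lid low and level on the left. A thin light line of rim remains on the −x side near (212,310), and I haven't re-checked the (−x,−y) corner since pressing the others. There is time to re-press it.

Call:
move_arm(series="0 0 0 -0.2 -0.2 0 -1; 0 0 0 -0.5 -0.6 0 -1; 0 0 0 -0.75 -0.9 0 -1; 0 0 0 -0.75 -0.9 0 -1; 0 0 0 -0.75 -0.9 0 -1; 0 0 0 -0.75 -0.9 0 -1; 0 0 0 -0.75 -0.9 0 -1; 0 0 0 -0.75 -0.9 0 -1")

```text
time: 41.45
tool_pos: [0.5513, 0.2448, 0.2123]
tcp_rot: [2.456, 1.958, 0.001]
wrist_force: [0.0, -0.0, 0.7]
width: 0.003
```

Call:
move_arm(series="0 0 0 -0.3 -0.4 0 -1; 0 0 0 -0.75 -0.88 0 -1; 0 0 0 -0.75 -0.88 0.2 -1; 0 0 0 -0.75 -0.88 0.5 -1; 0 0 0 -0.75 -0.88 0.7 -1; 0 0 0 -0.75 -0.88 0.8 -1; 0 0 0 -0.75 -0.88 0.83 -1; 0 0 0 -0.75 -0.88 0.85 -1")

```text
time: 42.25
tool_pos: [0.4487, 0.1913, 0.1277]
tcp_rot: [2.456, 1.958, 0.001]
wrist_force: [0.0, -0.3, -0.2]
width: 0.0
```

Call:
move_arm(series="0 0 0 0 0 0.01 -1; 0 0 0 0 0 0.02 -1; 0 0 0 0 0 0.03 -1; 0 0 0 0 0 0.04 -1; 0 0 0 0 0 0.05 -1; 0 0 0 0 0 0.055 -1; 0 0 0 0 0 0.06 -1; 0 0 0 0 0 0.06 -1")

```text
time: 43.05
tool_pos: [0.4478, 0.1909, 0.1212]
tcp_rot: [-2.457, -1.958, 0.0]
wrist_force: [0.8, -0.6, -1.2]
width: 0.0
```

Call:
move_arm(series="0 0 0 0 0 0.01 -1; 0 0 0 0 0 0.02 -1; 0 0 0 0 0 0.03 -1; 0 0 0 0 0 0.04 -1; 0 0 0 0 0 0.05 -1; 0 0 0 0 0 0.06 -1; 0 0 0 0 0 0.065 -1; 0 0 0 0 0 0.065 -1")

```text
time: 43.85
tool_pos: [0.448, 0.1911, 0.1171]
tcp_rot: [-2.457, -1.958, 0.0]
wrist_force: [-7.1, -2.6, 16.1]
width: 0.001
```

Call:
move_arm(series="0 0 0 0 0 0.005 -1; 0 0 0 0 0 0.01 -1; 0 0 0 0 0 0.015 -1; 0 0 0 0 0 0.015 -1; 0 0 0 0 0 0.02 -1; 0 0 0 0 0 0.02 -1; 0 0 0 0 0 0.02 -1; 0 0 0 0 0 0.02 -1")

```text
time: 44.65
tool_pos: [0.448, 0.1911, 0.1169]
tcp_rot: [-2.456, -1.958, 0.001]
wrist_force: [-10.8, -5.2, 28.6]
width: -0.005
```

Call:
move_arm(series="0 0 0 0 0 -0.2 -1; 0 0 0 0 0 -0.5 -1; 0 0 0 0 0 -0.9 -1; 0 0 0 0 0 -1 -1; 0 0 0 -0.3 0 -1 -1; 0 0 0 -0.7 0 -1 -1; 0 0 0 -1 0 -1 -1; 0 0 0 -1 0 -1 -1")

```text
time: 45.45
tool_pos: [0.4243, 0.091, 0.212]
tcp_rot: [2.459, 1.954, -0.003]
wrist_force: [0.1, 1.1, 0.6]
width: 0.001
```

```bash
python3 - <<'E'
from h import *
np.set_printoptions(precision=4,suppress=True)
d=viewer.read_camera("side"); cv2.imwrite("pics/side6.png",d["pixels"][:,:,::-1]); cv2.imwrite("pics/c6.png",cv2.resize(d["pixels"][200:360,80:260,::-1],None,fx=4,fy=3.7,interpolation=cv2.INTER_CUBIC))
q=quad(d,(172,278),"side");print(q)
# predicted corners for level lid at .095 and height sensitivity
K=d["K"];T=d["world_to_cam"]
def proj(p):
    c=T[:3,:3]@p+T[:3,3];return np.array([K[0,2]+K[0,0]*c[0]/-c[2],K[1,2]-K[1,1]*c[1]/-c[2]])
for p in q:
    w=onz(d,*p,.095);print(proj(w+[0,0,.01])-proj(w))
E
```

```text
[[240.9915 271.6273]
 [187.1372 338.426 ]
 [100.9368 280.3156]
 [158.6661 224.3793]]
[-0.3913 -2.9972]
[-1.0949 -2.5454]
[-1.9519 -2.9602]
[-1.1814 -3.2245]
```

View pics/c6.png

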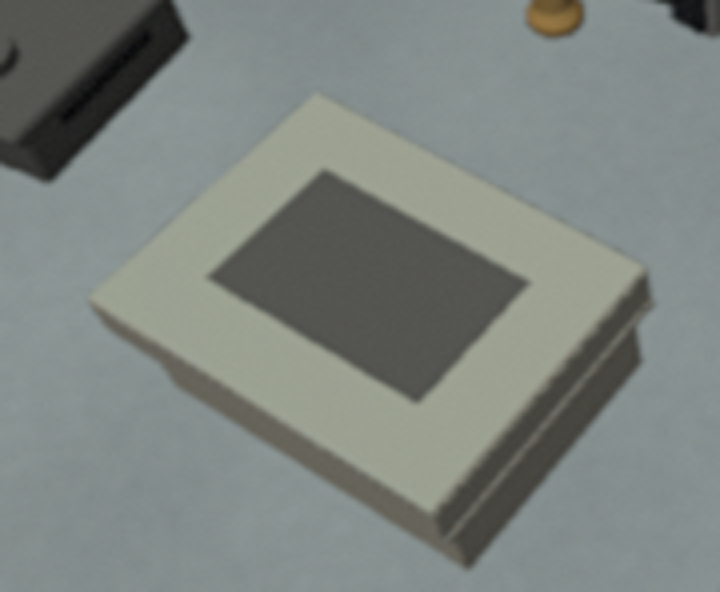

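The picture is unchanged by the extra press. That corner was already firm at 0.117 m, so the thin line is a fixed tub ledge and not a gap. Handing in.

```bash
python3 - <<'E'
from workcell import bot
print(bot.finish_job())
E
```

```text
the job is handed in; nothing more can be done
None
```

I pressed the lid down at all four corners in turn, starting at (−x,+y) and going round through (+x,+y), (+x,−y) and (−x,−y). I then went round again to check each one and handed in after about 45.5 s of the 54 s allowed.

- **Seating:** on the second round every corner stopped firm with the tool at 0.117 m, which puts the lid top at about 95 mm. The pushes ended at 24–29 N upward force, about 31 N counting sideways drag. These are end-of-move readings, but none came near the 45 N at which the lid cracks. On that round the first corner still had about 1 mm to go and the (+x,+y) and (+x,−y) corners a little under that; all went fully down.
- **Pictures:** the last side view shows the lid corners 3 to 4 pixels lower, which fits a drop of about 10 mm, and the lid has not shifted sideways.
- **One open point:** a thin light line still shows along the −x side of the tub. It did not change when I pressed that corner again, so I took it for a fixed ledge on the tub. I did not confirm that any other way.
- **Other objects:** the arm made no contact with the square tub, and it looks unmoved in the side view of the check at 40.6 s, before the final press and retreat. At hand-in the arm was clear of everything.

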